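# Sort the strut fixings, then hover the damper over its cradle

### The job

First clear the loose fixings: put both steel bolts into the blue bin and the black rubber bush into the red bin. Then take the yellow damper, carry it over the top of the cardboard carton, and finish while still holding it, level and still, hovering about 2 cm above the two saddles of the wooden cradle, centred along and across the cradle with its blue end over the blue saddle, so that I can slip a liner underneath. The damper must never touch the cradle, and leave the other things on the bench where they are.

Things in the scene. Friction and masses are not known exactly. Their poses are not given: they have to be found in the camera images.
- damper_center (a point): Centre of the yellow damper (about 0.6 kg, 240 mm long, 44 mm thick, lying on the bench): on its axis, half-way along and half-way up (22 mm above the underside), within 3 mm of its centre of mass: grip here. Own x runs along the axis towards the blue end, z up.
- cradle_seat (a point): Where damper_center would be if the damper rested in the cradle: mid-length and mid-width of the cradle, 59 mm above the bench. Own x runs along the cradle towards the blue saddle, z up. Raising the damper straight up from this seat by 20 mm gives the wanted hover.
- cradle: The fixed cradle: origin on the bench under its middle, axes as cradle_seat. Wooden board 220 x 90 x 12 mm carrying two V-shaped saddles, 20 mm thick along x, 60 mm wide, at x = +50 mm (blue) and x = -50 mm (black); V bottom 34 mm and horns 48 mm above the bench.
- damper: The damper: origin at its underside, 22 mm below damper_center, same axes. Yellow round body 44 mm diameter from x = -70 to +63 mm; dark steel square bracket 44 x 44 mm from x = -120 to -70 (it keeps the damper from rolling); steel rod 16 mm diameter; blue end 30 mm diameter from x = +90 to +120 mm.
- bolt1_center (a point): Centre (half-way along and up, 11 mm above its underside) of a steel bolt with its nut on, lying flat: 74 mm long along own x, shank 14 mm diameter in the middle, hexagons 22 mm across flats and 14 mm long at both ends (shank bare for |x| under 23 mm); 0.11 kg.
- bolt2_center (a point): The same point and axes of the second, identical bolt.
- bush_center (a point): Centre (13 mm above the underside) of the black rubber bush, a short thick ring standing on its flat face: 40 mm outside diameter, 16 mm hole, 26 mm high; 0.07 kg; z along its axis.
- bolt_bin: Blue open bin, fixed, 130 mm (own x) x 100 mm (own y) x 55 mm high, walls and floor 4 mm. Origin under its centre on the bench. It may be the nearer or the farther of the two bins.
- bush_bin: Red open bin, fixed, same size and origin.
- carton: Closed cardboard carton, 300 mm (own x) x 70 mm (own y) x 100 mm high, loose, 1.8 kg, standing between the damper and the bins. Origin under its centre. To be carried over, not moved.
- drum: Bystander: dark steel brake drum, 170 mm diameter, 75 mm high, at the far side. Origin under its centre.
- spray: Bystander: red and white spray can, 58 mm diameter, 170 mm high, at the far side. Origin under its centre.
- spring_pad: Bystander: black rubber spring pad ring, 110 mm diameter, 22 mm high, at the far side. Origin under its centre.
- grease: Bystander: jar of grease, 72 mm diameter, 75 mm high, at the far left. Origin under its centre.
- damper_blue (a point): Middle of the damper's blue end, on the axis, 105 mm from damper_center along +x.
- bolt1: The first bolt; origin at its underside, 11 mm below bolt1_center.
- bolt2: The second bolt; origin at its underside, 11 mm below bolt2_center.
- bush: The bush; origin at its underside, 13 mm below bush_center.

How it is judged:
On the way, in this order (a step that is already met when the one before it is completed fails the run):
1. both bolts lie in the blue bin and the bush in the red bin, let go, before the damper is moved (x of bolt1_center in the frame of bolt_bin between -0.061 and 0.061 m and y of bolt1_center in the frame of bolt_bin between -0.046 and 0.046 m and z of each of bolt1_center, bolt2_center in the frame of bolt_bin below 0.05 m and x of bolt2_center in the frame of bolt_bin between -0.061 and 0.061 m and y of bolt2_center in the frame of bolt_bin between -0.046 and 0.046 m and x of bush_center in the frame of bush_bin between -0.061 and 0.061 m and y of bush_center in the frame of bush_bin between -0.046 and 0.046 m and z of bush_center in the frame of bush_bin below 0.05 m and contact force between each of bolt1, bolt2, bush and the fingers below 0.2 N and distance of damper_center from where it was at the start of the episode below 0.03 m), for 0.2 s.
2. the damper passes over the top of the carton (x of damper_center in the frame of carton between -0.16 and 0.16 m and y of damper_center in the frame of carton between -0.05 and 0.05 m and z of damper_center in the frame of carton above 0.115 m), for 0.03 s.
At the end, for the whole second after the job is handed in: Bolts in the blue bin, bush in the red bin; the damper is held by the fingers, still, its centre 8 to 36 mm above its seat in the cradle, within 10 mm across and 20 mm along, axis within 0.12 rad of the cradle's and roll within 0.15 rad, blue end over the blue saddle, not touching the cradle (x of bolt1_center in the frame of bolt_bin between -0.061 and 0.061 m and y of bolt1_center in the frame of bolt_bin between -0.046 and 0.046 m and z of each of bolt1_center, bolt2_center in the frame of bolt_bin below 0.05 m and x of bolt2_center in the frame of bolt_bin between -0.061 and 0.061 m and y of bolt2_center in the frame of bolt_bin between -0.046 and 0.046 m and x of bush_center in the frame of bush_bin between -0.061 and 0.061 m and y of bush_center in the frame of bush_bin between -0.046 and 0.046 m and z of bush_center in the frame of bush_bin below 0.05 m and x of damper_center in the frame of cradle_seat between -0.02 and 0.02 m and y of damper_center in the frame of cradle_seat between -0.01 and 0.01 m and z of damper_center in the frame of cradle_seat between 0.008 and 0.036 m and angle between the x axis of damper_center and the x axis of cradle_seat, either way round below 0.12 rad and angle between the z axis of damper_center and the z axis of cradle_seat, either way round below 0.15 rad and x of damper_blue in the frame of cradle_seat above 0.05 m and contact force between damper and cradle below 0.2 N and contact force between damper and the fingers above 1 N and linear speed of damper below 0.02 m/s); the arm keeps its last pose, push and grip.
It fails at once if the damper touches the cradle (contact force between damper and cradle above 0.5 N).
It fails at once if a bystander is moved more than 25 mm or the carton or can is tipped (distance of any of carton, drum, spray, spring_pad, grease from where it was at the start of the episode above 0.025 m or angle between any of carton, spray, grease's own z axis and vertical above 0.3 rad).
It also fails if it takes over 72 s, if anything falls off the work surface, if the arm or the gripper's body presses on something with over 40 N, if the wrist force passes 120 N, or if a joint passes its speed limit or range.

### The arm

A 6-joint arm with a two-finger parallel gripper is mounted at the origin on the work surface. World frame = base frame: x ahead of the robot, y to its left, z up, the work surface at z = 0. Lengths are in m, angles in rad, forces in N, time in s.
With the tool pointing down it reaches from about 0.375 to 0.9 m from the base axis. Payload 3.1 kg.
Tool frame: the origin (TCP) lies midway between the tips of the shut fingers; the grasp point (between the pads) lies 19 mm behind it (manip.grasp_offset is the distance from the TCP to the grasp point, in m); z points along the fingers, y is the line along which they close (so a half turn about z gives the same grasp; the last joint's range is limited). The gripper opens to 85 mm and grips with 20 to 120 N. Pads are 22 mm wide; open, the fingers measure 114 mm over their backs; the gripper's body (76 mm by 85 mm) begins 54 mm behind the grasp point. The pads swing forward as they close: fully open they stand 13 mm farther back than shut.
Start: joints at [1.073, 0.527, 1.433, -0, 1.181, -0.178], TCP at [0.196, 0.593, 0.231] pointing down, gripper open.
Joint ranges: [-3.08, 3.08], [-0.75, 2.2], [0.22, 2.44], [-1.43, 4.57], [0, 2.65], [-2.85, 2.85]. Speed limits (rad/s): [2.79, 2.79, 3.14, 3.14, 3.14, 3.14].

### API

Orientations are given as a unit quaternion [x, y, z, w].
In Python, from station import sensors, cams, order, manip gives the robot as it stands.
- The arm moves only by the tool move_arm, never from a script. Its argument "targets" is a list of rows, each an object of numbers: "dx", "dy", "dz": the shift along the world's x, y, z normalised to -1 to 1, where 1 is 25 mm; "rx", "ry", "rz": the turn, a rotation vector about the world's x, y, z normalised to -1 to 1, where 1 is 30 degrees. A call has exactly 10 rows; each row shifts and turns the commanded pose from where the row before left it; what a row does not reach is not made up. A row lasts 1/8 s, in which the tool goes at most 62.5 mm and 10.7 degrees, less where a joint would pass 70% of its speed; a pose out of reach is approached as far as the arm can. A call with a number of a shift or a turn outside -1 to 1 is refused whole. A call with a gripper value outside its range is refused whole. "claw" is the opening in per cent of the stroke, from 0 (shut) to 100 (fully open), set as the call begins (left out, the last holds). The fingers move at their own pace and stop on an object; "newtons" is the grip in N (left out, the last holds). Time passes only in rows, so rows that do not move let the fingers close, or fill a call up. It gives the time, the measured TCP pose, the force, the opening and the grip force at its end, in the units of the state.
- sensors.sense(): the state, without advancing time (a new reading comes with each control period).
- cams.snapshot(name): name is "scene" or "top"; returns the picture (480x640x3 uint8, red, green, blue); there is no depth.
- cams.camera_model(name): a dict with "fx", "fy", "cx", "cy" (pixels), "extrinsics" (4x4, takes a point from world to camera coordinates). Camera axes: x right, y down, z forward; pixel columns grow to the right and rows downward; lengths in m; the calibration is good to about 2 mm. A picture is of the moment at which its call begins. camera_model takes no time and is no camera call.
- order.sign_off(): hands the job in; it is judged then, once.
The state is a dict: "t": time; "q": joint angles; "qd": joint speeds; "tau": joint torques, N m; "tcp_pos": TCP position; "tool_rot": TCP orientation; "force": force on the tool from outside, world axes, zero at the start; "ft_torque": the same for the moment, N m; "finger_gap": opening from 0.0 (shut) to 1.0 (fully open); "gripper_force": force on a finger pad.
Only numpy, scipy, OpenCV 4.12 (cv2) and the standard library are available. Lean on these libraries where they do the work, as an engineer would, in place of code of your own. Each camera call takes 0.05 s, during which the arm holds its last target. There are 200 camera calls.

## Working session

There is one attempt and no reset: what is moved stays moved. The work goes in short steps, Python scripts to look and compute and a tool call to move; the robot and the scene stay as the last step left them, time stands still between calls to the robot, and variables do not carry over. Pictures are saved under pics/ and viewed, at most 10 in all, crops included, and the job is handed in when it is done.

Besides the shell and the picture viewer there is one more tool, called after ">>>" by a JSON object that holds its "method" and its "body", one argument or row to a line. move_arm: Moves the arm, as the interface text tells. Scaled input: -1 to 1 covers 25 mm each way for a shift and 30 degrees each way for a turn. Its arguments: {"type":"object","properties":{"targets":{"type":"array"},"claw":{"type":"number"},"newtons":{"type":"number"}},"required":["targets"]}

```bash
mkdir -p pics; ls
python3 - <<'E'
from station import sensors,cams,manip
import cv2,numpy as np
np.set_printoptions(precision=4,suppress=True)
print(sensors.sense()); print(manip.grasp_offset)
for n in ["scene","top"]:
    im=cams.snapshot(n); np.save(n+"0.npy",im); cv2.imwrite(f"pics/{n}0.png",im[:,:,::-1]); print(cams.camera_model(n))
E
```

```text
pics
{'t': 0.0, 'q': array([ 1.0735,  0.5285,  1.4339,  0.    ,  1.1814, -0.1785]), 'qd': array([-0.0001, -0.0005,  0.0008,  0.0006, -0.0014, -0.0005]), 'tau': array([  0.0005, -44.2352, -17.8023,  -0.0003,   0.0084,   0.    ]), 'tcp_pos': array([0.1955, 0.5929, 0.2303]), 'tool_rot': array([ 0.1587,  0.9873, -0.001 , -0.0004]), 'force': array([ 0.7864, -0.0925, -0.3867]), 'ft_torque': array([-0.0287, -0.0122,  0.0119]), 'gripper_force': 0.0, 'finger_gap': 0.9993075934953167}
0.0187
{'fx': 469.0185128841204, 'fy': 469.0185128841204, 'cx': 311.02441248967585, 'cy': 234.2832531071499, 'extrinsics': array([[ 0.0411,  0.999 , -0.0148, -0.0237],
       [ 0.8184, -0.0421, -0.5732, -0.4546],
       [-0.5732,  0.0114, -0.8193,  1.4465],
       [ 0.    ,  0.    ,  0.    ,  1.    ]])}
{'fx': 435.21170665961284, 'fy': 435.21170665961284, 'cx': 319.51439729573013, 'cy': 240.88813052173214, 'extrinsics': array([[-0.0045, -0.9993,  0.0365, -0.0127],
       [-0.9886, -0.0011, -0.1507,  0.6229],
       [ 0.1506, -0.0368, -0.9879,  0.8544],
       [ 0.    ,  0.    ,  0.    ,  1.    ]])}
```

View pics/top0.png

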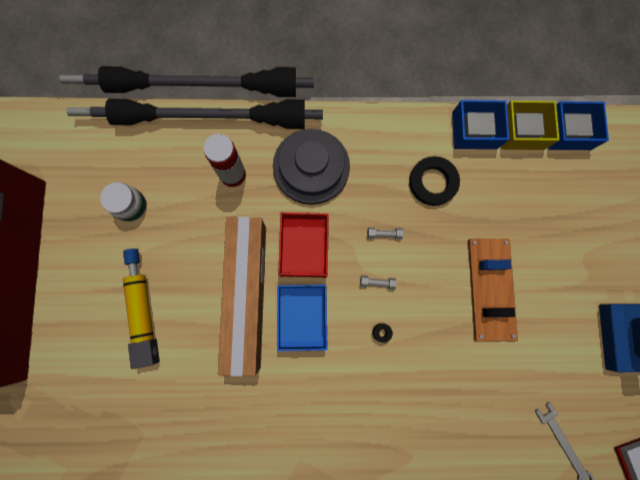

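View pics/scene0.png

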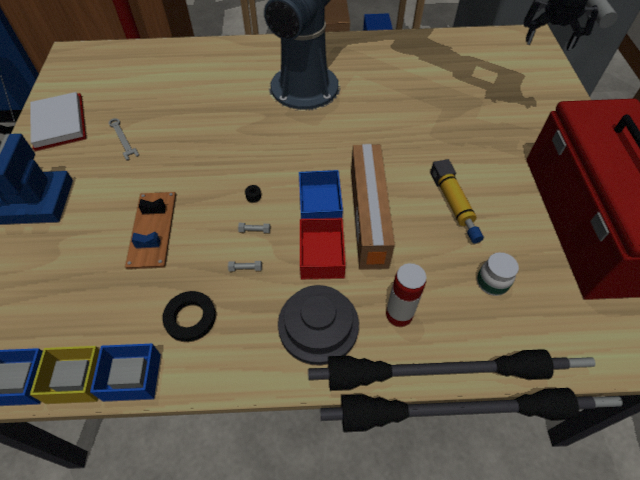

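The top view shows the damper at about (140,310) with its blue end up at (131,257). The carton is at (242,297), the red bin at (304,245) and the blue bin at (302,318). The bolts are at (385,234) and (378,283), the bush at (382,333), and the cradle at (493,290) with its blue saddle up. The scene view agrees with this. The blue bin is the nearer one.

```bash
cat > h.py <<'E'
import numpy as np,cv2
from station import sensors,cams
np.set_printoptions(precision=4,suppress=True)
def ray(n,uv,z):
    m=cams.camera_model(n);E=np.array(m["extrinsics"]);R,t=E[:3,:3],E[:3,3];c=-R.T@t
    uv=np.atleast_2d(np.array(uv,float))
    d=np.c_[(uv[:,0]-m["cx"])/m["fx"],(uv[:,1]-m["cy"])/m["fy"],np.ones(len(uv))]@R
    return (c+d*((z-c[2])/d[:,2])[:,None])[:,:2]
def blob(im,roi,f,inv=False):
    x0,y0,x1,y1=roi;h=cv2.cvtColor(im,cv2.COLOR_RGB2HSV)[y0:y1,x0:x1].astype(int)
    m=f(h[...,0],h[...,1],h[...,2]).astype(np.uint8)
    cs,_=cv2.findContours(m,cv2.RETR_EXTERNAL,cv2.CHAIN_APPROX_NONE)
    c=max(cs,key=cv2.contourArea)+np.array([x0,y0]);return c[:,0,:]
def rect(n,im,roi,f,z):
    "min-area rectangle on plane z: centre, long side, short side, angle of the long side"
    p=ray(n,blob(im,roi,f),z).astype(np.float32)*1000
    b=cv2.boxPoints(cv2.minAreaRect(p))/1000;e=[b[1]-b[0],b[2]-b[1]]
    e.sort(key=lambda v:-np.hypot(*v));l=e[0]
    return b.mean(0),np.hypot(*e[0]),np.hypot(*e[1]),np.degrees(np.arctan2(l[1],l[0]))%180
yel=lambda h,s,v:(h>20)&(h<32)&(s>190)&(v>90)
blu=lambda h,s,v:(h>100)&(h<125)&(s>120)&(v>40)
red=lambda h,s,v:((h<6)|(h>174))&(s>170)
dark=lambda h,s,v:(v<70)
grey=lambda h,s,v:(s<80)
cra=lambda h,s,v:((h<14)&(s>130))|(v<60)|((h>100)&(h<125)&(s>100))
E
python3 - <<'E'
from h import *
T=np.load("top0.npy");S=np.load("scene0.npy")
hs=cv2.cvtColor(T,cv2.COLOR_RGB2HSV)
for p in [(136,300),(110,300),(385,234),(400,234),(370,260),(485,310),(520,310),(498,312),(382,333),(375,333),(230,300),(255,300)]: print(p,hs[p[1],p[0]],end=' ')
print()
def go(l,*a):
    try: print(l,a[0],*rect(a[0],*a[1:]))
    except Exception as e: print(l,a[0],e)
for n,im,r in [("top",T,dict(y=(110,240,170,380),be=(115,240,150,270),b1=(360,220,410,246),b2=(352,268,405,298),bu=(365,318,400,348),bb=(265,275,340,362),rb=(265,203,340,282),cr=(455,228,530,350))),
 ("scene",S,dict(y=(425,155,490,245),be=(460,222,490,246),b1=(222,256,270,277),b2=(230,218,278,240),bu=(240,180,267,207),bb=(293,160,348,220),rb=(293,216,350,285),cr=(120,185,182,275)))]:
    go("yellow",n,im,r["y"],yel,.022);go("blue end",n,im,r["be"],blu,.02)
    go("bolt1",n,im,r["b1"],grey,.011);go("bolt2",n,im,r["b2"],grey,.011);go("bush",n,im,r["bu"],dark,.02)
    go("bluebin",n,im,r["bb"],blu,.055);go("redbin",n,im,r["rb"],red,.055);go("cradle",n,im,r["cr"],cra,.012)
    go("saddle",n,im,r["cr"],blu,.045);go("blacksaddle",n,im,r["cr"],dark,.045)
c=ray("top",[(228,217),(263,219),(220,375),(258,377)],.1);print("carton top",c,c.mean(0))
print("grease",ray("top",[(119,197)],.075),"spray",ray("top",[(218,147)],.17))
E
```

```text
(136, 300) [ 27 255 160] (110, 300) [ 24  95 159] (385, 234) [ 18  11 121] (400, 234) [ 15   7 146] (370, 260) [ 25  91 163] (485, 310) [  0 128   2] (520, 310) [ 23  98 159] (498, 312) [135  32  16] (382, 333) [ 18 113 142] (375, 333) [30 11 23] (230, 300) [ 13 144 163] (255, 300) [ 13 143 144] 
yellow top [0.486  0.3607] 0.10406963 0.041556995 10.152016
blue end top [0.595 0.38 ] 0.028777217 0.028648345 6.462235
bolt1 top [ 0.6458 -0.1589] 0.07667575 0.024643755 88.32062
bolt2 top [ 0.5395 -0.14  ] 0.07760234 0.024663802 84.20466
bush top [ 0.4335 -0.143 ] 0.03978232 0.036801606 88.697586
bluebin top [0.4675 0.0235] 0.12805228 0.0986586 179.8505
redbin top [0.6148 0.0196] 0.13124208 0.099078484 178.52489
cradle top [ 0.5247 -0.386 ] 0.21696766 0.09165065 0.5436479
saddle top [ 0.5737 -0.3842] 0.05723957 0.018882157 89.97053
blacksaddle top [ 0.4746 -0.3809] 0.0677878 0.018270858 89.741425
yellow scene [0.4697 0.3635] 0.10879437 0.039266758 9.895461
blue end scene [0.5891 0.3834] 0.042125676 0.02822705 8.959635
bolt1 scene [ 0.6419 -0.1553] 0.078155525 0.027199049 89.51575
bolt2 scene [ 0.5346 -0.1371] 0.07724029 0.029730111 87.04657
bush scene [ 0.4365 -0.14  ] 0.056800786 0.03858807 10.8406925
bluebin scene [0.4749 0.0265] 0.14716578 0.09813592 0.371904
redbin scene [0.6294 0.0227] 0.15865606 0.09707657 178.41766
cradle scene [ 0.5248 -0.3824] 0.22204852 0.091164105 0.52166426
saddle scene [ 0.5818 -0.3798] 0.06017639 0.03933292 90.57207
blacksaddle scene [ 0.4833 -0.3772] 0.06862642 0.04649141 88.50811
carton top [[0.6618 0.1667]
 [0.658  0.0986]
 [0.364  0.1733]
 [0.3598 0.1033]] [0.5109 0.1355]
grease [[0.7072 0.3891]] spray [[0.778  0.1761]]
```

>>> {"method": "move_arm", "body": {
  "targets": [
    {"dx": 0.456,"dy": -0.976,"rz": -0.085},
    {"dx": 0.456,"dy": -0.976,"rz": -0.085},
    {"dx": 0.456,"dy": -0.976,"rz": -0.085},
    {"dx": 0.456,"dy": -0.976,"rz": -0.085},
    {"dx": 0.456,"dy": -0.976,"rz": -0.085},
    {"dx": 0.456,"dy": -0.976,"rz": -0.085},
    {"dx": 0.456,"dy": -0.976,"rz": -0.085},
    {"dx": 0.456,"dy": -0.976,"rz": -0.085},
    {"dx": 0.456,"dy": -0.976,"rz": -0.085},
    {"dx": 0.456,"dy": -0.976,"rz": -0.085}
  ],
  "claw": 60,
  "newtons": 40
}}

```text
schema error: expected keys dx, dy, dz, rx, ry, rz
```

>>> {"method": "move_arm", "body": {
  "targets": [
    {"dx": 0.456,"dy": -0.976,"dz": 0,"rx": 0,"ry": 0,"rz": -0.085},
    {"dx": 0.456,"dy": -0.976,"dz": 0,"rx": 0,"ry": 0,"rz": -0.085},
    {"dx": 0.456,"dy": -0.976,"dz": 0,"rx": 0,"ry": 0,"rz": -0.085},
    {"dx": 0.456,"dy": -0.976,"dz": 0,"rx": 0,"ry": 0,"rz": -0.085},
    {"dx": 0.456,"dy": -0.976,"dz": 0,"rx": 0,"ry": 0,"rz": -0.085},
    {"dx": 0.456,"dy": -0.976,"dz": 0,"rx": 0,"ry": 0,"rz": -0.085},
    {"dx": 0.456,"dy": -0.976,"dz": 0,"rx": 0,"ry": 0,"rz": -0.085},
    {"dx": 0.456,"dy": -0.976,"dz": 0,"rx": 0,"ry": 0,"rz": -0.085},
    {"dx": 0.456,"dy": -0.976,"dz": 0,"rx": 0,"ry": 0,"rz": -0.085},
    {"dx": 0.456,"dy": -0.976,"dz": 0,"rx": 0,"ry": 0,"rz": -0.085}
  ],
  "claw": 60,
  "newtons": 40
}}

```text
t: 1.35
tcp_pos: [0.3099, 0.3485, 0.2311]
tool_rot: [0.373, 0.928, -0.0, -0.0]
force: [0.2, -0.4, 0.3]
finger_gap: 0.6
gripper_force: 0.0
```

>>> {"method": "move_arm", "body": {
  "targets": [
    {"dx": 0.456,"dy": -0.976,"dz": 0,"rx": 0,"ry": 0,"rz": -0.085},
    {"dx": 0.456,"dy": -0.976,"dz": 0,"rx": 0,"ry": 0,"rz": -0.085},
    {"dx": 0.456,"dy": -0.976,"dz": 0,"rx": 0,"ry": 0,"rz": -0.085},
    {"dx": 0.456,"dy": -0.976,"dz": 0,"rx": 0,"ry": 0,"rz": -0.085},
    {"dx": 0.456,"dy": -0.976,"dz": 0,"rx": 0,"ry": 0,"rz": -0.085},
    {"dx": 0.456,"dy": -0.976,"dz": 0,"rx": 0,"ry": 0,"rz": -0.085},
    {"dx": 0.456,"dy": -0.976,"dz": 0,"rx": 0,"ry": 0,"rz": -0.085},
    {"dx": 0.456,"dy": -0.976,"dz": 0,"rx": 0,"ry": 0,"rz": -0.085},
    {"dx": 0.456,"dy": -0.976,"dz": 0,"rx": 0,"ry": 0,"rz": -0.085},
    {"dx": 0.456,"dy": -0.976,"dz": 0,"rx": 0,"ry": 0,"rz": -0.085}
  ]
}}

```text
t: 2.6
tcp_pos: [0.4239, 0.1047, 0.2311]
tool_rot: [0.569, 0.822, -0.0, -0.0]
force: [0.5, 0.3, -0.0]
finger_gap: 0.598
gripper_force: 0.0
```

>>> {"method": "move_arm", "body": {
  "targets": [
    {"dx": 0.453,"dy": -0.973,"dz": 0,"rx": 0,"ry": 0,"rz": -0.083},
    {"dx": 0.453,"dy": -0.973,"dz": 0,"rx": 0,"ry": 0,"rz": -0.083},
    {"dx": 0.453,"dy": -0.973,"dz": 0,"rx": 0,"ry": 0,"rz": -0.083},
    {"dx": 0.453,"dy": -0.973,"dz": -0.8,"rx": 0,"ry": 0,"rz": -0.083},
    {"dx": 0.453,"dy": -0.973,"dz": -0.8,"rx": 0,"ry": 0,"rz": -0.083},
    {"dx": 0.453,"dy": -0.973,"dz": -0.8,"rx": 0,"ry": 0,"rz": -0.083},
    {"dx": 0.453,"dy": -0.973,"dz": -0.8,"rx": 0,"ry": 0,"rz": -0.083},
    {"dx": 0.453,"dy": -0.973,"dz": -0.8,"rx": 0,"ry": 0,"rz": -0.083},
    {"dx": 0.453,"dy": -0.973,"dz": -0.8,"rx": 0,"ry": 0,"rz": -0.083},
    {"dx": 0.453,"dy": -0.973,"dz": -0.8,"rx": 0,"ry": 0,"rz": -0.083}
  ]
}}

```text
t: 3.85
tcp_pos: [0.5372, -0.1385, 0.0903]
tool_rot: [0.733, 0.68, -0.0, -0.0]
force: [0.9, 0.1, 0.1]
finger_gap: 0.597
gripper_force: 0.0
```

Run:
```python
from h import *
s=sensors.sense();print(s["tcp_pos"],s["tool_rot"])
for n,(x,y,w,h) in [("top",(330,190,100,170)),("scene",(200,130,140,150))]:
    im=cams.snapshot(n);np.save(n+"1.npy",im)
    c=cv2.resize(im[y:y+h,x:x+w],None,fx=4,fy=4 if n=="scene" else 3.5)[:600];cv2.imwrite(f"pics/{n}1.png",c[:,:,::-1])
a=cv2.imread("pics/top1.png");b=cv2.imread("pics/scene1.png");a=cv2.resize(a,(240,400));b=cv2.resize(b,(400,430))[:400]
cv2.imwrite("pics/c1.png",np.hstack([a,b]))
```

```text
[ 0.5372 -0.1385  0.0903] [ 0.7329  0.6804 -0.0001 -0.0004]
```

View pics/c1.png

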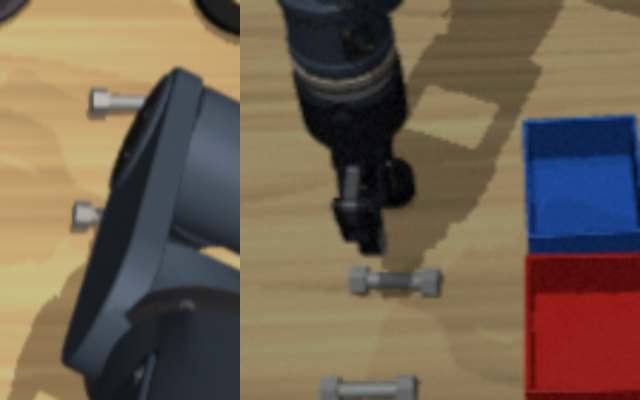

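The scene crop shows the fingers above bolt 2's shank, in line across it, and nothing has been disturbed. Next I descend and close.

>>> {"method": "move_arm", "body": {
  "targets": [
    {"dx": 0,"dy": 0,"dz": -0.5,"rx": 0,"ry": 0,"rz": 0},
    {"dx": 0,"dy": 0,"dz": -0.5,"rx": 0,"ry": 0,"rz": 0},
    {"dx": 0,"dy": 0,"dz": -0.5,"rx": 0,"ry": 0,"rz": 0},
    {"dx": 0,"dy": 0,"dz": -0.5,"rx": 0,"ry": 0,"rz": 0},
    {"dx": 0,"dy": 0,"dz": -0.5,"rx": 0,"ry": 0,"rz": 0},
    {"dx": 0,"dy": 0,"dz": -0.5,"rx": 0,"ry": 0,"rz": 0},
    {"dx": 0,"dy": 0,"dz": -0.3,"rx": 0,"ry": 0,"rz": 0},
    {"dx": 0,"dy": 0,"dz": -0.16,"rx": 0,"ry": 0,"rz": 0},
    {"dx": 0,"dy": 0,"dz": 0,"rx": 0,"ry": 0,"rz": 0},
    {"dx": 0,"dy": 0,"dz": 0,"rx": 0,"ry": 0,"rz": 0}
  ]
}}

```text
t: 5.2
tcp_pos: [0.5374, -0.1379, 0.0051]
tool_rot: [0.732, 0.681, 0.0, 0.0]
force: [-0.5, -0.3, -0.2]
finger_gap: 0.6
gripper_force: 0.0
```

>>> {"method": "move_arm", "body": {
  "targets": [
    {"dx": 0,"dy": 0,"dz": 0,"rx": 0,"ry": 0,"rz": 0},
    {"dx": 0,"dy": 0,"dz": 0,"rx": 0,"ry": 0,"rz": 0},
    {"dx": 0,"dy": 0,"dz": 0,"rx": 0,"ry": 0,"rz": 0},
    {"dx": 0,"dy": 0,"dz": 0,"rx": 0,"ry": 0,"rz": 0},
    {"dx": 0,"dy": 0,"dz": 0,"rx": 0,"ry": 0,"rz": 0},
    {"dx": 0,"dy": 0,"dz": 0,"rx": 0,"ry": 0,"rz": 0},
    {"dx": 0,"dy": 0,"dz": 0.2,"rx": 0,"ry": 0,"rz": 0},
    {"dx": 0,"dy": 0,"dz": 0.8,"rx": 0,"ry": 0,"rz": 0},
    {"dx": 0,"dy": 0,"dz": 1,"rx": 0,"ry": 0,"rz": 0},
    {"dx": 0,"dy": 0,"dz": 1,"rx": 0,"ry": 0,"rz": 0}
  ],
  "claw": 0,
  "newtons": 50
}}

```text
t: 6.45
tcp_pos: [0.5367, -0.1376, 0.0801]
tool_rot: [0.732, 0.681, -0.0, -0.001]
force: [0.2, -0.0, -1.1]
finger_gap: 0.14
gripper_force: 48.8
```

>>> {"method": "move_arm", "body": {
  "targets": [
    {"dx": -0.245,"dy": 0.93,"dz": 0.1,"rx": 0,"ry": 0,"rz": 0.02},
    {"dx": -0.245,"dy": 0.93,"dz": 0.1,"rx": 0,"ry": 0,"rz": 0.02},
    {"dx": -0.245,"dy": 0.93,"dz": 0,"rx": 0,"ry": 0,"rz": 0.02},
    {"dx": -0.245,"dy": 0.93,"dz": 0,"rx": 0,"ry": 0,"rz": 0.02},
    {"dx": -0.245,"dy": 0.93,"dz": 0,"rx": 0,"ry": 0,"rz": 0.02},
    {"dx": -0.245,"dy": 0.93,"dz": 0,"rx": 0,"ry": 0,"rz": 0.02},
    {"dx": -0.245,"dy": 0.92,"dz": 0,"rx": 0,"ry": 0,"rz": 0.02},
    {"dx": 0,"dy": 0,"dz": -0.6,"rx": 0,"ry": 0,"rz": 0},
    {"dx": 0,"dy": 0,"dz": -0.9,"rx": 0,"ry": 0,"rz": 0},
    {"dx": 0,"dy": 0,"dz": -0.6,"rx": 0,"ry": 0,"rz": 0}
  ]
}}

```text
t: 7.7
tcp_pos: [0.493, 0.0251, 0.0304]
tool_rot: [0.707, 0.707, -0.001, -0.001]
force: [0.1, -0.4, -1.1]
finger_gap: 0.134
gripper_force: 48.8
```

>>> {"method": "move_arm", "body": {
  "targets": [
    {"dx": 0,"dy": 0,"dz": -0.2,"rx": 0,"ry": 0,"rz": 0},
    {"dx": 0,"dy": 0,"dz": 0,"rx": 0,"ry": 0,"rz": 0},
    {"dx": 0,"dy": 0,"dz": 0,"rx": 0,"ry": 0,"rz": 0},
    {"dx": 0,"dy": 0,"dz": 0,"rx": 0,"ry": 0,"rz": 0},
    {"dx": 0,"dy": 0,"dz": 0.6,"rx": 0,"ry": 0,"rz": 0},
    {"dx": 0,"dy": 0,"dz": 0.8,"rx": 0,"ry": 0,"rz": 0},
    {"dx": 0,"dy": 0,"dz": 0.8,"rx": 0,"ry": 0,"rz": 0},
    {"dx": 0,"dy": 0,"dz": 0.6,"rx": 0,"ry": 0,"rz": 0},
    {"dx": 0,"dy": 0,"dz": 0,"rx": 0,"ry": 0,"rz": 0},
    {"dx": 0,"dy": 0,"dz": 0,"rx": 0,"ry": 0,"rz": 0}
  ],
  "claw": 45
}}

```text
t: 8.95
tcp_pos: [0.4944, 0.0247, 0.0974]
tool_rot: [0.707, 0.707, 0.0, 0.0]
force: [0.3, 1.1, -0.4]
finger_gap: 0.453
gripper_force: 0.0
```

>>> {"method": "move_arm", "body": {
  "targets": [
    {"dx": 0.748,"dy": -0.908,"dz": 0,"rx": 0,"ry": 0,"rz": -0.005},
    {"dx": 0.748,"dy": -0.908,"dz": 0,"rx": 0,"ry": 0,"rz": -0.005},
    {"dx": 0.748,"dy": -0.908,"dz": 0,"rx": 0,"ry": 0,"rz": -0.005},
    {"dx": 0.748,"dy": -0.908,"dz": 0,"rx": 0,"ry": 0,"rz": -0.005},
    {"dx": 0.748,"dy": -0.908,"dz": 0,"rx": 0,"ry": 0,"rz": -0.005},
    {"dx": 0.748,"dy": -0.908,"dz": 0,"rx": 0,"ry": 0,"rz": -0.005},
    {"dx": 0.748,"dy": -0.908,"dz": 0,"rx": 0,"ry": 0,"rz": -0.005},
    {"dx": 0.748,"dy": -0.908,"dz": 0,"rx": 0,"ry": 0,"rz": -0.005},
    {"dx": 0,"dy": 0,"dz": -0.4,"rx": 0,"ry": 0,"rz": 0},
    {"dx": 0,"dy": 0,"dz": -0.6,"rx": 0,"ry": 0,"rz": 0}
  ],
  "claw": 60
}}

```text
t: 10.2
tcp_pos: [0.6425, -0.1559, 0.0706]
tool_rot: [0.714, 0.7, -0.0, -0.001]
force: [-0.1, 1.0, -0.2]
finger_gap: 0.604
gripper_force: 0.0
```

>>> {"method": "move_arm", "body": {
  "targets": [
    {"dx": 0,"dy": 0,"dz": -0.7,"rx": 0,"ry": 0,"rz": 0},
    {"dx": 0,"dy": 0,"dz": -0.7,"rx": 0,"ry": 0,"rz": 0},
    {"dx": 0,"dy": 0,"dz": -0.6,"rx": 0,"ry": 0,"rz": 0},
    {"dx": 0,"dy": 0,"dz": -0.4,"rx": 0,"ry": 0,"rz": 0},
    {"dx": 0,"dy": 0,"dz": -0.26,"rx": 0,"ry": 0,"rz": 0},
    {"dx": 0,"dy": 0,"dz": 0,"rx": 0,"ry": 0,"rz": 0},
    {"dx": 0,"dy": 0,"dz": 0,"rx": 0,"ry": 0,"rz": 0},
    {"dx": 0,"dy": 0,"dz": 0,"rx": 0,"ry": 0,"rz": 0},
    {"dx": 0,"dy": 0,"dz": 0,"rx": 0,"ry": 0,"rz": 0},
    {"dx": 0,"dy": 0,"dz": 0,"rx": 0,"ry": 0,"rz": 0}
  ]
}}

```text
t: 11.45
tcp_pos: [0.6439, -0.1569, 0.0061]
tool_rot: [0.714, 0.7, 0.0, 0.0]
force: [0.7, -0.7, -0.1]
finger_gap: 0.599
gripper_force: 0.0
```

>>> {"method": "move_arm", "body": {
  "targets": [
    {"dx": 0,"dy": 0,"dz": 0,"rx": 0,"ry": 0,"rz": 0},
    {"dx": 0,"dy": 0,"dz": 0,"rx": 0,"ry": 0,"rz": 0},
    {"dx": 0,"dy": 0,"dz": 0,"rx": 0,"ry": 0,"rz": 0},
    {"dx": 0,"dy": 0,"dz": 0,"rx": 0,"ry": 0,"rz": 0},
    {"dx": 0,"dy": 0,"dz": 0,"rx": 0,"ry": 0,"rz": 0},
    {"dx": 0,"dy": 0,"dz": 0.2,"rx": 0,"ry": 0,"rz": 0},
    {"dx": 0,"dy": 0,"dz": 0.8,"rx": 0,"ry": 0,"rz": 0},
    {"dx": 0,"dy": 0,"dz": 0.8,"rx": 0,"ry": 0,"rz": 0},
    {"dx": 0,"dy": 0,"dz": 0.8,"rx": 0,"ry": 0,"rz": 0},
    {"dx": 0,"dy": 0,"dz": 0.6,"rx": 0,"ry": 0,"rz": 0}
  ],
  "claw": 0
}}

```text
t: 12.7
tcp_pos: [0.6445, -0.1571, 0.0882]
tool_rot: [0.714, 0.7, 0.0, 0.001]
force: [0.1, -0.8, -0.8]
finger_gap: 0.138
gripper_force: 48.8
```

>>> {"method": "move_arm", "body": {
  "targets": [
    {"dx": -0.9,"dy": 0.81,"dz": 0,"rx": 0,"ry": 0,"rz": 0.004},
    {"dx": -0.9,"dy": 0.81,"dz": 0,"rx": 0,"ry": 0,"rz": 0.004},
    {"dx": -0.9,"dy": 0.81,"dz": 0,"rx": 0,"ry": 0,"rz": 0.004},
    {"dx": -0.9,"dy": 0.81,"dz": 0,"rx": 0,"ry": 0,"rz": 0.004},
    {"dx": -0.9,"dy": 0.81,"dz": 0,"rx": 0,"ry": 0,"rz": 0.004},
    {"dx": -0.9,"dy": 0.81,"dz": 0,"rx": 0,"ry": 0,"rz": 0.004},
    {"dx": -0.9,"dy": 0.81,"dz": 0,"rx": 0,"ry": 0,"rz": 0.004},
    {"dx": -0.9,"dy": 0.81,"dz": 0,"rx": 0,"ry": 0,"rz": 0.004},
    {"dx": -0.9,"dy": 0.81,"dz": 0,"rx": 0,"ry": 0,"rz": 0.004},
    {"dx": 0,"dy": 0,"dz": -0.3,"rx": 0,"ry": 0,"rz": 0}
  ]
}}

```text
t: 13.95
tcp_pos: [0.4393, 0.0267, 0.0791]
tool_rot: [0.707, 0.707, -0.0, -0.001]
force: [0.1, -0.1, -0.4]
finger_gap: 0.136
gripper_force: 48.9
```

>>> {"method": "move_arm", "body": {
  "targets": [
    {"dx": 0,"dy": 0,"dz": -0.6,"rx": 0,"ry": 0,"rz": 0},
    {"dx": 0,"dy": 0,"dz": -0.7,"rx": 0,"ry": 0,"rz": 0},
    {"dx": 0,"dy": 0,"dz": -0.5,"rx": 0,"ry": 0,"rz": 0},
    {"dx": 0,"dy": 0,"dz": -0.2,"rx": 0,"ry": 0,"rz": 0},
    {"dx": 0,"dy": 0,"dz": 0,"rx": 0,"ry": 0,"rz": 0},
    {"dx": 0,"dy": 0,"dz": 0,"rx": 0,"ry": 0,"rz": 0},
    {"dx": 0,"dy": 0,"dz": 0,"rx": 0,"ry": 0,"rz": 0},
    {"dx": 0,"dy": 0,"dz": 0,"rx": 0,"ry": 0,"rz": 0},
    {"dx": 0,"dy": 0,"dz": 0,"rx": 0,"ry": 0,"rz": 0},
    {"dx": 0,"dy": 0,"dz": 0,"rx": 0,"ry": 0,"rz": 0}
  ]
}}

```text
t: 15.2
tcp_pos: [0.4414, 0.0254, 0.0284]
tool_rot: [0.708, 0.707, 0.0, 0.0]
force: [0.5, -0.9, -1.2]
finger_gap: 0.139
gripper_force: 48.9
```

>>> {"method": "move_arm", "body": {
  "targets": [
    {"dx": 0,"dy": 0,"dz": 0,"rx": 0,"ry": 0,"rz": 0},
    {"dx": 0,"dy": 0,"dz": 0,"rx": 0,"ry": 0,"rz": 0},
    {"dx": 0,"dy": 0,"dz": 0,"rx": 0,"ry": 0,"rz": 0},
    {"dx": 0,"dy": 0,"dz": 0,"rx": 0,"ry": 0,"rz": 0},
    {"dx": 0,"dy": 0,"dz": 0.6,"rx": 0,"ry": 0,"rz": 0},
    {"dx": 0,"dy": 0,"dz": 0.8,"rx": 0,"ry": 0,"rz": 0},
    {"dx": 0,"dy": 0,"dz": 0.8,"rx": 0,"ry": 0,"rz": 0},
    {"dx": 0,"dy": 0,"dz": 0.6,"rx": 0,"ry": 0,"rz": 0},
    {"dx": 0,"dy": -0.9,"dz": 0,"rx": 0,"ry": 0,"rz": 0},
    {"dx": 0,"dy": -0.9,"dz": 0,"rx": 0,"ry": 0,"rz": 0}
  ],
  "claw": 42
}}

```text
t: 16.45
tcp_pos: [0.4414, -0.0199, 0.0987]
tool_rot: [0.707, 0.707, 0.0, 0.0]
force: [-0.6, -0.3, 0.7]
finger_gap: 0.422
gripper_force: 0.0
```

>>> {"method": "move_arm", "body": {
  "targets": [
    {"dx": -0.043,"dy": -0.81,"dz": 0,"rx": 0,"ry": 0,"rz": 0},
    {"dx": -0.043,"dy": -0.81,"dz": 0,"rx": 0,"ry": 0,"rz": 0},
    {"dx": -0.043,"dy": -0.81,"dz": 0,"rx": 0,"ry": 0,"rz": 0},
    {"dx": -0.043,"dy": -0.81,"dz": 0,"rx": 0,"ry": 0,"rz": 0},
    {"dx": -0.043,"dy": -0.81,"dz": 0,"rx": 0,"ry": 0,"rz": 0},
    {"dx": -0.043,"dy": -0.81,"dz": 0,"rx": 0,"ry": 0,"rz": 0},
    {"dx": 0,"dy": 0,"dz": -0.4,"rx": 0,"ry": 0,"rz": 0},
    {"dx": 0,"dy": 0,"dz": -0.6,"rx": 0,"ry": 0,"rz": 0},
    {"dx": 0,"dy": 0,"dz": -0.6,"rx": 0,"ry": 0,"rz": 0},
    {"dx": 0,"dy": 0,"dz": -0.6,"rx": 0,"ry": 0,"rz": 0}
  ],
  "claw": 78
}}

```text
t: 17.7
tcp_pos: [0.4343, -0.1398, 0.0423]
tool_rot: [0.707, 0.707, -0.0, -0.001]
force: [-0.4, 0.6, -0.3]
finger_gap: 0.778
gripper_force: 0.0
```

>>> {"method": "move_arm", "body": {
  "targets": [
    {"dx": 0,"dy": 0,"dz": -0.6,"rx": 0,"ry": 0,"rz": 0},
    {"dx": 0,"dy": 0,"dz": -0.6,"rx": 0,"ry": 0,"rz": 0},
    {"dx": 0,"dy": 0,"dz": -0.35,"rx": 0,"ry": 0,"rz": 0},
    {"dx": 0,"dy": 0,"dz": 0,"rx": 0,"ry": 0,"rz": 0},
    {"dx": 0,"dy": 0,"dz": 0,"rx": 0,"ry": 0,"rz": 0},
    {"dx": 0,"dy": 0,"dz": 0,"rx": 0,"ry": 0,"rz": 0},
    {"dx": 0,"dy": 0,"dz": 0,"rx": 0,"ry": 0,"rz": 0},
    {"dx": 0,"dy": 0,"dz": 0,"rx": 0,"ry": 0,"rz": 0},
    {"dx": 0,"dy": 0,"dz": 0,"rx": 0,"ry": 0,"rz": 0},
    {"dx": 0,"dy": 0,"dz": 0,"rx": 0,"ry": 0,"rz": 0}
  ]
}}

```text
t: 18.95
tcp_pos: [0.4349, -0.1411, 0.0046]
tool_rot: [0.708, 0.707, 0.0, 0.0]
force: [0.8, -0.9, -0.5]
finger_gap: 0.781
gripper_force: 0.0
```

>>> {"method": "move_arm", "body": {
  "targets": [
    {"dx": 0,"dy": 0,"dz": 0,"rx": 0,"ry": 0,"rz": 0},
    {"dx": 0,"dy": 0,"dz": 0,"rx": 0,"ry": 0,"rz": 0},
    {"dx": 0,"dy": 0,"dz": 0,"rx": 0,"ry": 0,"rz": 0},
    {"dx": 0,"dy": 0,"dz": 0,"rx": 0,"ry": 0,"rz": 0},
    {"dx": 0,"dy": 0,"dz": 0,"rx": 0,"ry": 0,"rz": 0},
    {"dx": 0,"dy": 0,"dz": 0.2,"rx": 0,"ry": 0,"rz": 0},
    {"dx": 0,"dy": 0,"dz": 0.8,"rx": 0,"ry": 0,"rz": 0},
    {"dx": 0,"dy": 0,"dz": 0.9,"rx": 0,"ry": 0,"rz": 0},
    {"dx": 0,"dy": 0,"dz": 0.9,"rx": 0,"ry": 0,"rz": 0},
    {"dx": 0,"dy": 0,"dz": 0.8,"rx": 0,"ry": 0,"rz": 0}
  ],
  "claw": 0,
  "newtons": 30
}}

```text
t: 20.2
tcp_pos: [0.435, -0.1411, 0.0953]
tool_rot: [0.708, 0.707, 0.0, 0.0]
force: [0.2, 0.2, -1.1]
finger_gap: 0.459
gripper_force: 30.4
```

>>> {"method": "move_arm", "body": {
  "targets": [
    {"dx": 0.9,"dy": 0.81,"dz": 0,"rx": 0,"ry": 0,"rz": 0},
    {"dx": 0.9,"dy": 0.81,"dz": 0,"rx": 0,"ry": 0,"rz": 0},
    {"dx": 0.9,"dy": 0.81,"dz": 0,"rx": 0,"ry": 0,"rz": 0},
    {"dx": 0.9,"dy": 0.81,"dz": 0,"rx": 0,"ry": 0,"rz": 0},
    {"dx": 0.9,"dy": 0.81,"dz": 0,"rx": 0,"ry": 0,"rz": 0},
    {"dx": 0.9,"dy": 0.81,"dz": 0,"rx": 0,"ry": 0,"rz": 0},
    {"dx": 0.9,"dy": 0.81,"dz": 0,"rx": 0,"ry": 0,"rz": 0},
    {"dx": 0.9,"dy": 0.81,"dz": 0,"rx": 0,"ry": 0,"rz": 0},
    {"dx": 0,"dy": 0,"dz": -0.2,"rx": 0,"ry": 0,"rz": 0},
    {"dx": 0,"dy": 0,"dz": -0.4,"rx": 0,"ry": 0,"rz": 0}
  ]
}}

```text
t: 21.45
tcp_pos: [0.6141, 0.0208, 0.079]
tool_rot: [0.707, 0.707, -0.0, -0.0]
force: [-0.5, 0.2, -0.5]
finger_gap: 0.458
gripper_force: 30.4
```

>>> {"method": "move_arm", "body": {
  "targets": [
    {"dx": 0,"dy": 0,"dz": -0.7,"rx": 0,"ry": 0,"rz": 0},
    {"dx": 0,"dy": 0,"dz": -0.7,"rx": 0,"ry": 0,"rz": 0},
    {"dx": 0,"dy": 0,"dz": -0.6,"rx": 0,"ry": 0,"rz": 0},
    {"dx": 0,"dy": 0,"dz": 0,"rx": 0,"ry": 0,"rz": 0},
    {"dx": 0,"dy": 0,"dz": 0,"rx": 0,"ry": 0,"rz": 0},
    {"dx": 0,"dy": 0,"dz": 0,"rx": 0,"ry": 0,"rz": 0},
    {"dx": 0,"dy": 0,"dz": 0,"rx": 0,"ry": 0,"rz": 0},
    {"dx": 0,"dy": 0,"dz": 0,"rx": 0,"ry": 0,"rz": 0},
    {"dx": 0,"dy": 0,"dz": 0,"rx": 0,"ry": 0,"rz": 0},
    {"dx": 0,"dy": 0,"dz": 0,"rx": 0,"ry": 0,"rz": 0}
  ]
}}

```text
t: 22.7
tcp_pos: [0.6149, 0.0209, 0.0296]
tool_rot: [0.708, 0.707, 0.0, 0.0]
force: [0.5, 0.9, -0.6]
finger_gap: 0.452
gripper_force: 30.4
```

>>> {"method": "move_arm", "body": {
  "targets": [
    {"dx": 0,"dy": 0,"dz": 0,"rx": 0,"ry": 0,"rz": 0},
    {"dx": 0,"dy": 0,"dz": 0,"rx": 0,"ry": 0,"rz": 0},
    {"dx": 0,"dy": 0,"dz": 0,"rx": 0,"ry": 0,"rz": 0},
    {"dx": 0,"dy": 0,"dz": 0,"rx": 0,"ry": 0,"rz": 0},
    {"dx": 0,"dy": 0,"dz": 0.6,"rx": 0,"ry": 0,"rz": 0},
    {"dx": 0,"dy": 0,"dz": 1,"rx": 0,"ry": 0,"rz": 0},
    {"dx": 0,"dy": 0,"dz": 1,"rx": 0,"ry": 0,"rz": 0},
    {"dx": 0,"dy": 0,"dz": 1,"rx": 0,"ry": 0,"rz": 0},
    {"dx": 0,"dy": 0,"dz": 1,"rx": 0,"ry": 0,"rz": 0},
    {"dx": 0,"dy": 0,"dz": 1,"rx": 0,"ry": 0,"rz": 0}
  ],
  "claw": 72
}}

```text
t: 23.95
tcp_pos: [0.6149, 0.0209, 0.1716]
tool_rot: [0.708, 0.707, 0.0, 0.0]
force: [-0.7, 0.0, 0.2]
finger_gap: 0.723
gripper_force: 0.0
```

>>> {"method": "move_arm", "body": {
  "targets": [
    {"dx": -0.35,"dy": 0.97,"dz": 0.5,"rx": 0,"ry": 0,"rz": -0.19},
    {"dx": -0.35,"dy": 0.97,"dz": 0.5,"rx": 0,"ry": 0,"rz": -0.19},
    {"dx": -0.35,"dy": 0.97,"dz": 0.5,"rx": 0,"ry": 0,"rz": -0.19},
    {"dx": -0.35,"dy": 0.97,"dz": 0.5,"rx": 0,"ry": 0,"rz": -0.19},
    {"dx": -0.35,"dy": 0.97,"dz": 0,"rx": 0,"ry": 0,"rz": -0.19},
    {"dx": -0.35,"dy": 0.97,"dz": 0,"rx": 0,"ry": 0,"rz": -0.19},
    {"dx": -0.35,"dy": 0.97,"dz": 0,"rx": 0,"ry": 0,"rz": -0.19},
    {"dx": -0.35,"dy": 0.97,"dz": 0,"rx": 0,"ry": 0,"rz": -0.19},
    {"dx": -0.35,"dy": 0.97,"dz": 0,"rx": 0,"ry": 0,"rz": -0.19},
    {"dx": -0.35,"dy": 0.97,"dz": 0,"rx": 0,"ry": 0,"rz": -0.19}
  ],
  "claw": 100
}}

```text
t: 25.2
tcp_pos: [0.527, 0.2642, 0.2208]
tool_rot: [0.959, 0.282, 0.001, -0.0]
force: [0.4, -0.5, -0.7]
finger_gap: 1.001
gripper_force: 0.0
```

Run:
```python
from h import *
s=sensors.sense();print(s["tcp_pos"],s["tool_rot"],s["t"])
im=cams.snapshot("scene");np.save("scene2.npy",im);tp=cams.snapshot("top");np.save("top2.npy",tp)
cv2.imwrite("pics/c2.png",np.vstack([np.hstack([cv2.resize(im[130:290,280:400],None,fx=2.5,fy=2.5),cv2.resize(tp[200:360,260:420],None,fx=2.5,fy=2.5)])])[:,:,::-1])
# damper from the first pictures, brackets + axis
for n,im in [("top",np.load("top0.npy")),("scene",np.load("scene0.npy"))]:
    roi=(110,240,170,380) if n=="top" else (420,150,490,250)
    h=cv2.cvtColor(im,cv2.COLOR_RGB2HSV)[roi[1]:roi[3],roi[0]:roi[2]].astype(int)
    m=yel(h[...,0],h[...,1],h[...,2]);v,u=np.nonzero(m)
    p=ray(n,np.c_[u+roi[0],v+roi[1]],.03);c=p.mean(0);d=np.linalg.svd(p-c)[2][0];d*=np.sign(d[0])
    a=(p-c)@d;print(n,"yellow ends",c+d*a.min(),c+d*a.max(),a.max()-a.min(),np.degrees(np.arctan2(d[1],d[0])))
    b=ray(n,blob(im,(115,240,150,270) if n=="top" else (460,222,490,246),blu),.025).mean(0);print(" blue",b,"centre",b-.105*d)
```

```text
[0.527  0.2642 0.2208] [ 0.9595  0.2817  0.0007 -0.    ] 25.2
top yellow ends [0.4217 0.3462] [0.5527 0.3697] 0.1330582703157853 10.170442521634103
 blue [0.5935 0.3785] centre [0.4902 0.36  ]
scene yellow ends [0.4098 0.3481] [0.5514 0.37  ] 0.14331764468126668 8.796361531638953
 blue [0.5925 0.3811] centre [0.4888 0.3651]
```

View pics/c2.png

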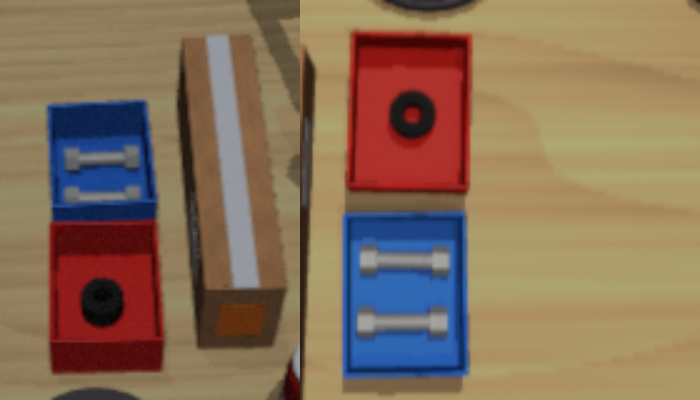

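Both bolts lie in the blue bin and the bush in the red one, and the carton is unmoved. The damper's yellow length measures 133 mm as it should, with its centre at about (0.490, 0.361) and its axis at 10°.

>>> {"method": "move_arm", "body": {
  "targets": [
    {"dx": -0.37,"dy": 0.97,"dz": 0,"rx": 0,"ry": 0,"rz": -0.19},
    {"dx": -0.37,"dy": 0.97,"dz": 0,"rx": 0,"ry": 0,"rz": -0.19},
    {"dx": -0.37,"dy": 0.97,"dz": 0,"rx": 0,"ry": 0,"rz": -0.19},
    {"dx": -0.37,"dy": 0.96,"dz": 0,"rx": 0,"ry": 0,"rz": -0.19},
    {"dx": 0,"dy": 0,"dz": -0.9,"rx": 0,"ry": 0,"rz": 0},
    {"dx": 0,"dy": 0,"dz": -0.9,"rx": 0,"ry": 0,"rz": 0},
    {"dx": 0,"dy": 0,"dz": -0.9,"rx": 0,"ry": 0,"rz": 0},
    {"dx": 0,"dy": 0,"dz": -0.9,"rx": 0,"ry": 0,"rz": 0},
    {"dx": 0,"dy": 0,"dz": -0.9,"rx": 0,"ry": 0,"rz": 0},
    {"dx": 0,"dy": 0,"dz": -0.9,"rx": 0,"ry": 0,"rz": 0}
  ],
  "claw": 100
}}

```text
t: 26.55
tcp_pos: [0.4912, 0.3596, 0.0847]
tool_rot: [0.996, 0.089, 0.001, -0.0]
force: [0.4, 0.4, -0.9]
finger_gap: 1.002
gripper_force: 0.0
```

Run:
```python
from h import *
s=sensors.sense();print(s["tcp_pos"],s["tool_rot"],s["t"],s["q"])
im=cams.snapshot("scene")
cv2.imwrite("pics/c3.png",cv2.resize(im[120:280,400:540],None,fx=3,fy=3)[:,:,::-1])
```

```text
[0.4912 0.3596 0.0847] [ 0.9961  0.0886  0.0006 -0.    ] 26.55 [ 0.4487  0.6978  1.5897 -0.0005  0.8528  1.8425]
```

View pics/c3.png

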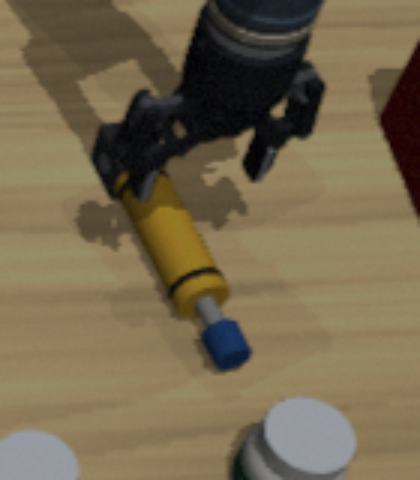

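The fingers straddle the yellow body, so I descend.

>>> {"method": "move_arm", "body": {
  "targets": [
    {"dx": 0,"dy": 0,"dz": -0.7,"rx": 0,"ry": 0,"rz": 0},
    {"dx": 0,"dy": 0,"dz": -0.7,"rx": 0,"ry": 0,"rz": 0},
    {"dx": 0,"dy": 0,"dz": -0.7,"rx": 0,"ry": 0,"rz": 0},
    {"dx": 0,"dy": 0,"dz": -0.5,"rx": 0,"ry": 0,"rz": 0},
    {"dx": 0,"dy": 0,"dz": -0.4,"rx": 0,"ry": 0,"rz": 0},
    {"dx": 0,"dy": 0,"dz": -0.2,"rx": 0,"ry": 0,"rz": 0},
    {"dx": 0,"dy": 0,"dz": 0,"rx": 0,"ry": 0,"rz": 0},
    {"dx": 0,"dy": 0,"dz": 0,"rx": 0,"ry": 0,"rz": 0},
    {"dx": 0,"dy": 0,"dz": 0,"rx": 0,"ry": 0,"rz": 0},
    {"dx": 0,"dy": 0,"dz": 0,"rx": 0,"ry": 0,"rz": 0}
  ]
}}

```text
t: 27.85
tcp_pos: [0.4906, 0.3602, 0.0049]
tool_rot: [0.996, 0.088, 0.0, -0.0]
force: [0.6, 0.6, -0.5]
finger_gap: 0.999
gripper_force: 0.0
```

>>> {"method": "move_arm", "body": {
  "targets": [
    {"dx": 0,"dy": 0,"dz": 0,"rx": 0,"ry": 0,"rz": 0},
    {"dx": 0,"dy": 0,"dz": 0,"rx": 0,"ry": 0,"rz": 0},
    {"dx": 0,"dy": 0,"dz": 0,"rx": 0,"ry": 0,"rz": 0},
    {"dx": 0,"dy": 0,"dz": 0,"rx": 0,"ry": 0,"rz": 0},
    {"dx": 0,"dy": 0,"dz": 0,"rx": 0,"ry": 0,"rz": 0},
    {"dx": 0,"dy": 0,"dz": 0,"rx": 0,"ry": 0,"rz": 0},
    {"dx": 0,"dy": 0,"dz": 0,"rx": 0,"ry": 0,"rz": 0},
    {"dx": 0,"dy": 0,"dz": 0,"rx": 0,"ry": 0,"rz": 0},
    {"dx": 0,"dy": 0,"dz": 0,"rx": 0,"ry": 0,"rz": 0},
    {"dx": 0,"dy": 0,"dz": 0,"rx": 0,"ry": 0,"rz": 0}
  ],
  "claw": 0,
  "newtons": 100
}}

```text
t: 29.1
tcp_pos: [0.4907, 0.3607, 0.0053]
tool_rot: [0.996, 0.088, 0.001, -0.0]
force: [-1.7, 2.1, 5.8]
finger_gap: 0.482
gripper_force: 100.8
```

>>> {"method": "move_arm", "body": {
  "targets": [
    {"dx": 0,"dy": 0,"dz": 0.2,"rx": 0,"ry": 0,"rz": 0},
    {"dx": 0,"dy": 0,"dz": 0.4,"rx": 0,"ry": 0,"rz": 0},
    {"dx": 0,"dy": 0,"dz": 0.6,"rx": 0,"ry": 0,"rz": 0},
    {"dx": 0,"dy": 0,"dz": 0.8,"rx": 0,"ry": 0,"rz": 0},
    {"dx": 0,"dy": 0,"dz": 0.9,"rx": 0,"ry": 0,"rz": 0},
    {"dx": 0,"dy": 0,"dz": 0.9,"rx": 0,"ry": 0,"rz": 0},
    {"dx": 0,"dy": 0,"dz": 0.9,"rx": 0,"ry": 0,"rz": 0},
    {"dx": 0,"dy": 0,"dz": 0.9,"rx": 0,"ry": 0,"rz": 0},
    {"dx": 0,"dy": 0,"dz": 0.7,"rx": 0,"ry": 0,"rz": 0},
    {"dx": 0,"dy": 0,"dz": 0.3,"rx": 0,"ry": 0,"rz": 0}
  ]
}}

```text
t: 30.35
tcp_pos: [0.4908, 0.3604, 0.1714]
tool_rot: [0.996, 0.088, 0.001, -0.0]
force: [-0.3, 0.3, -4.6]
finger_gap: 0.488
gripper_force: 101.6
```

Run:
```python
from h import *
s=sensors.sense();print(s["tcp_pos"],s["tool_rot"],s["t"],s["force"],s["ft_torque"])
S=cams.snapshot("scene");T=cams.snapshot("top")
cv2.imwrite("pics/c4.png",np.hstack([cv2.resize(S[60:260,380:560],None,fx=2,fy=2),cv2.resize(T[180:380,40:240],None,fx=2,fy=2)])[:,:,::-1])
```

```text
[0.4908 0.3604 0.1714] [ 0.9961  0.0882  0.0012 -0.0005] 30.35 [-0.2888  0.2816 -4.6122] [ 0.0122 -0.0352  0.0162]
```

View pics/c4.png

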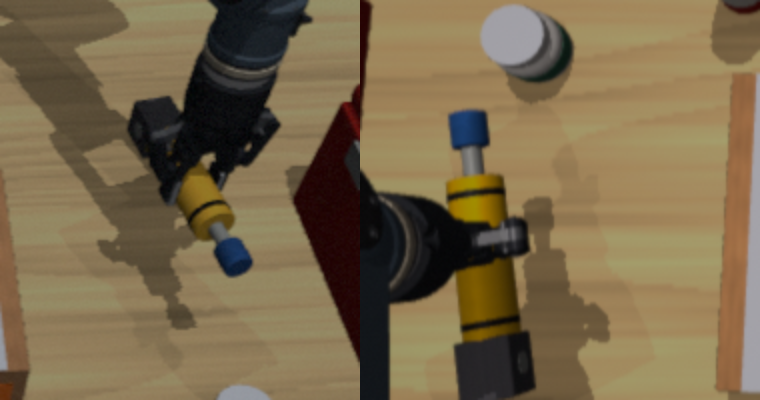

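The damper is held level in both views, clear of the grease jar and carton. Now I carry it over the carton.

>>> {"method": "move_arm", "body": {
  "targets": [
    {"dx": 0.045,"dy": -0.3,"dz": 0,"rx": 0,"ry": 0,"rz": -0.011},
    {"dx": 0.045,"dy": -0.6,"dz": 0,"rx": 0,"ry": 0,"rz": -0.011},
    {"dx": 0.045,"dy": -0.9,"dz": 0,"rx": 0,"ry": 0,"rz": -0.011},
    {"dx": 0.045,"dy": -1,"dz": 0,"rx": 0,"ry": 0,"rz": -0.011},
    {"dx": 0.045,"dy": -1,"dz": 0,"rx": 0,"ry": 0,"rz": -0.011},
    {"dx": 0.045,"dy": -1,"dz": 0,"rx": 0,"ry": 0,"rz": -0.011},
    {"dx": 0.045,"dy": -1,"dz": 0,"rx": 0,"ry": 0,"rz": -0.011},
    {"dx": 0.045,"dy": -1,"dz": 0,"rx": 0,"ry": 0,"rz": -0.011},
    {"dx": 0.045,"dy": -1,"dz": 0,"rx": 0,"ry": 0,"rz": -0.011},
    {"dx": 0.045,"dy": -1,"dz": 0,"rx": 0,"ry": 0,"rz": -0.011}
  ]
}}

```text
t: 31.7
tcp_pos: [0.5011, 0.1378, 0.1695]
tool_rot: [0.998, 0.059, -0.0, 0.0]
force: [0.7, -0.4, -4.2]
finger_gap: 0.485
gripper_force: 101.8
```

>>> {"method": "move_arm", "body": {
  "targets": [
    {"dx": 0.045,"dy": -1,"dz": 0,"rx": 0,"ry": 0,"rz": -0.011},
    {"dx": 0.045,"dy": -1,"dz": 0,"rx": 0,"ry": 0,"rz": -0.011},
    {"dx": 0.045,"dy": -1,"dz": 0,"rx": 0,"ry": 0,"rz": -0.011},
    {"dx": 0.045,"dy": -1,"dz": 0,"rx": 0,"ry": 0,"rz": -0.011},
    {"dx": 0.045,"dy": -1,"dz": 0,"rx": 0,"ry": 0,"rz": -0.011},
    {"dx": 0.045,"dy": -1,"dz": 0,"rx": 0,"ry": 0,"rz": -0.011},
    {"dx": 0.045,"dy": -1,"dz": 0,"rx": 0,"ry": 0,"rz": -0.011},
    {"dx": 0.045,"dy": -1,"dz": 0,"rx": 0,"ry": 0,"rz": -0.011},
    {"dx": 0.045,"dy": -1,"dz": 0,"rx": 0,"ry": 0,"rz": -0.011},
    {"dx": 0.045,"dy": -1,"dz": 0,"rx": 0,"ry": 0,"rz": -0.011}
  ]
}}

```text
t: 32.95
tcp_pos: [0.5117, -0.1118, 0.1694]
tool_rot: [1.0, 0.03, -0.0, -0.0]
force: [-0.9, 0.0, -3.6]
finger_gap: 0.489
gripper_force: 101.8
```

>>> {"method": "move_arm", "body": {
  "targets": [
    {"dx": 0.05,"dy": -1,"dz": 0,"rx": 0,"ry": 0,"rz": -0.01},
    {"dx": 0.05,"dy": -1,"dz": 0,"rx": 0,"ry": 0,"rz": -0.01},
    {"dx": 0.05,"dy": -1,"dz": 0,"rx": 0,"ry": 0,"rz": -0.01},
    {"dx": 0.05,"dy": -1,"dz": 0,"rx": 0,"ry": 0,"rz": -0.01},
    {"dx": 0.05,"dy": -1,"dz": 0,"rx": 0,"ry": 0,"rz": -0.01},
    {"dx": 0.05,"dy": -1,"dz": 0,"rx": 0,"ry": 0,"rz": -0.01},
    {"dx": 0.05,"dy": -1,"dz": 0,"rx": 0,"ry": 0,"rz": -0.01},
    {"dx": 0.05,"dy": -1,"dz": 0,"rx": 0,"ry": 0,"rz": -0.01},
    {"dx": 0.05,"dy": -1,"dz": 0,"rx": 0,"ry": 0,"rz": -0.01},
    {"dx": 0.05,"dy": -1,"dz": 0,"rx": 0,"ry": 0,"rz": -0.01}
  ]
}}

```text
t: 34.2
tcp_pos: [0.5254, -0.3614, 0.1694]
tool_rot: [1.0, 0.004, -0.0, -0.0]
force: [-0.7, -0.2, -5.3]
finger_gap: 0.484
gripper_force: 101.8
```

>>> {"method": "move_arm", "body": {
  "targets": [
    {"dx": 0,"dy": -0.6,"dz": 0,"rx": 0,"ry": 0,"rz": 0},
    {"dx": 0,"dy": -0.2,"dz": 0,"rx": 0,"ry": 0,"rz": 0},
    {"dx": 0,"dy": 0,"dz": -0.2,"rx": 0,"ry": 0,"rz": 0},
    {"dx": 0,"dy": 0,"dz": -0.4,"rx": 0,"ry": 0,"rz": 0},
    {"dx": 0,"dy": 0,"dz": -0.5,"rx": 0,"ry": 0,"rz": 0},
    {"dx": 0,"dy": 0,"dz": -0.5,"rx": 0,"ry": 0,"rz": 0},
    {"dx": 0,"dy": 0,"dz": -0.4,"rx": 0,"ry": 0,"rz": 0},
    {"dx": 0,"dy": 0,"dz": -0.2,"rx": 0,"ry": 0,"rz": 0},
    {"dx": 0,"dy": 0,"dz": 0,"rx": 0,"ry": 0,"rz": 0},
    {"dx": 0,"dy": 0,"dz": 0,"rx": 0,"ry": 0,"rz": 0}
  ]
}}

```text
t: 35.45
tcp_pos: [0.5256, -0.3802, 0.115]
tool_rot: [1.0, 0.004, 0.0, 0.0]
force: [-0.4, 0.9, -4.2]
finger_gap: 0.485
gripper_force: 101.8
```

Run:
```python
from h import *
s=sensors.sense();p=s["tcp_pos"];print(p,s["tool_rot"],s["t"],s["force"],s["ft_torque"])
S=cams.snapshot("scene");T=cams.snapshot("top");z=p[2]+.017
cv2.imwrite("pics/c5.png",np.hstack([cv2.resize(S[140:290,90:240],None,fx=2.6,fy=2.6),cv2.resize(T[210:370,430:590],(390,390))])[:,:,::-1])
for n,im,r in [("top",T,(440,180,560,380)),("scene",S,(90,130,240,300))]:
    h=cv2.cvtColor(im,cv2.COLOR_RGB2HSV)[r[1]:r[3],r[0]:r[2]].astype(int)
    v,u=np.nonzero(yel(h[...,0],h[...,1],h[...,2]))
    q=ray(n,np.c_[u+r[0],v+r[1]],z+.008);c=q.mean(0);d=np.linalg.svd(q-c)[2][0];d*=np.sign(d[0]);a=(q-c)@d
    print(n,"yellow ends",c+d*a.min(),c+d*a.max(),np.ptp(a),np.degrees(np.arctan2(d[1],d[0])))
```

```text
[ 0.5256 -0.3802  0.115 ] [1.     0.0045 0.0003 0.0004] 35.45 [-0.4052  0.9308 -4.2457] [ 0.0219 -0.0345 -0.008 ]
top yellow ends [ 0.4547 -0.3822] [ 0.5882 -0.38  ] 0.1335507973110523 0.9561836362344804
scene yellow ends [ 0.4637 -0.3886] [ 0.5978 -0.374 ] 0.13488103503666188 6.207078389883618
```

View pics/c5.png

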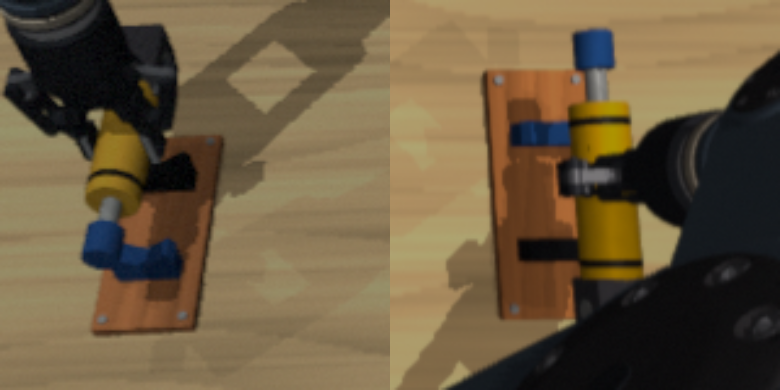

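Both views show the damper level above the cradle with its blue end over the blue saddle. It sits about 4 mm off across, so I shift it and lower it.

>>> {"method": "move_arm", "body": {
  "targets": [
    {"dx": 0,"dy": -0.1,"dz": 0,"rx": 0,"ry": 0,"rz": 0},
    {"dx": 0,"dy": -0.07,"dz": -0.1,"rx": 0,"ry": 0,"rz": 0},
    {"dx": 0,"dy": 0,"dz": -0.3,"rx": 0,"ry": 0,"rz": 0},
    {"dx": 0,"dy": 0,"dz": -0.4,"rx": 0,"ry": 0,"rz": 0},
    {"dx": 0,"dy": 0,"dz": -0.4,"rx": 0,"ry": 0,"rz": 0},
    {"dx": 0,"dy": 0,"dz": -0.4,"rx": 0,"ry": 0,"rz": 0},
    {"dx": 0,"dy": 0,"dz": -0.3,"rx": 0,"ry": 0,"rz": 0},
    {"dx": 0,"dy": 0,"dz": -0.15,"rx": 0,"ry": 0,"rz": 0},
    {"dx": 0,"dy": 0,"dz": 0,"rx": 0,"ry": 0,"rz": 0},
    {"dx": 0,"dy": 0,"dz": 0,"rx": 0,"ry": 0,"rz": 0}
  ]
}}

```text
t: 36.8
tcp_pos: [0.5256, -0.3844, 0.0637]
tool_rot: [1.0, 0.004, 0.0, 0.0]
force: [-0.2, 0.2, -4.8]
finger_gap: 0.487
gripper_force: 101.8
```

Run:
```python
from h import *
s=sensors.sense();p=s["tcp_pos"];print(p,s["tool_rot"],s["t"],s["force"],s["ft_torque"],s["qd"])
S=cams.snapshot("scene");T=cams.snapshot("top");z=p[2]+.017
cv2.imwrite("pics/c6.png",np.hstack([cv2.resize(S[140:290,90:240],None,fx=2.6,fy=2.6),cv2.resize(T[210:370,430:590],(390,390))])[:,:,::-1])
r=(440,180,560,380);h=cv2.cvtColor(T,cv2.COLOR_RGB2HSV)[r[1]:r[3],r[0]:r[2]].astype(int)
v,u=np.nonzero(yel(h[...,0],h[...,1],h[...,2]))
q=ray("top",np.c_[u+r[0],v+r[1]],z+.008);c=q.mean(0);d=np.linalg.svd(q-c)[2][0];d*=np.sign(d[0]);a=(q-c)@d
print("yellow ends",c+d*a.min(),c+d*a.max(),np.ptp(a))
```

```text
[ 0.5256 -0.3844  0.0637] [1.     0.0045 0.0003 0.0003] 36.8 [-0.2003  0.2047 -4.8324] [-0.0073 -0.0257  0.0422] [ 0.0007 -0.0038 -0.0014 -0.0005  0.0015 -0.0002]
yellow ends [ 0.47   -0.3821] [ 0.5889 -0.3856] 0.11896804948728723
```

View pics/c6.png

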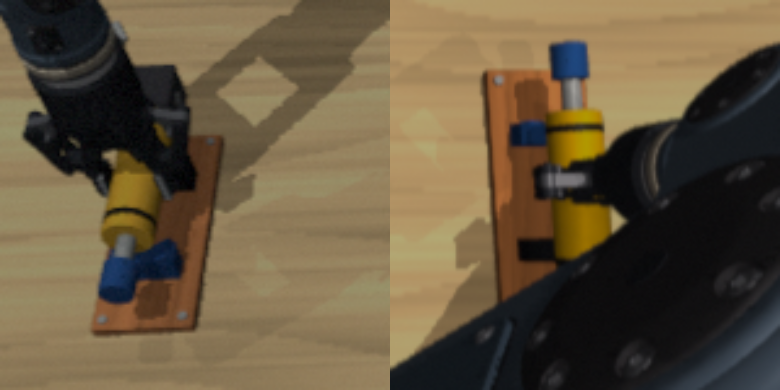

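The final pictures show the damper level and still over the cradle, blue end over the blue saddle and clear of both saddles. Its centre is at about (0.526, -0.385, 0.081).

```bash
python3 -c "
from station import order
print(order.sign_off())"
```

```text
the job is handed in; nothing more can be done
None
```

I handed the job in at about 37 s: both bolts are in the blue bin, the bush is in the red bin, and the damper went over the carton and is held level about 2 cm above the cradle seat, blue end over the blue saddle; sign-off returned no verdict, so success isn't confirmed.

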